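Shut the till drawer and hold its key turned

ROBOT

A 7-joint arm with a two-finger parallel gripper is mounted at the origin on the work surface. World frame = base frame: x ahead of the robot, y to its left, z up, the work surface at z = 0. Lengths are in m, angles in rad, forces in N, time in s.
With the tool pointing down it reaches from about 0.425 to 0.875 m from the base axis. Payload 4.7 kg.
Tool frame: the origin (TCP) lies at the very end of the fingers, on their centre line; the grasp point (between the pads) lies 19 mm behind it; z points along the fingers, x is the direction in which the jaws open and shut, and the axes are right-handed (so a half turn about z gives the same grasp; the last joint's range is limited). The gripper opens to 85 mm and grips with 20 to 120 N. Pads are 22 mm wide; open, the fingers measure 114 mm over their backs; the gripper's body (76 mm by 85 mm) begins 54 mm behind the grasp point. The pads swing forward as they close: fully open they stand 13 mm farther back than shut.
Start: joints at [-1.093, 0.321, -0.07, 1.45, 0.023, 1.371, -0.057], TCP at [0.291, 0.581, 0.231] pointing down, gripper open.
Joint ranges: [-2.86, 2.86], [-0.3, 2.09], [-1.38, 1.24], [0.06, 2.45], [-1.56, 4.7], [0.09, 2.05], [-2.69, 2.69]. Speed limits (rad/s): [2.57, 2.57, 3.14, 3.14, 3.14, 3.14, 3.14].

INTERFACE

Orientations are given as a unit quaternion [x, y, z, w].
In Python, from bench import sense, capture, finish_job gives the robot as it stands.
- The arm moves only by the tool send_rows, never from a script. Its argument "increments" is one flat list of numbers, 4 for each row, row after row: the shift along the tool's x, y, z in cm, then the turn about the tool's z in rad. In form: [tx, ty, tz, twist, tx, ty, tz, twist, ...]. A call has 1 to 12 rows; each row shifts and turns the commanded pose from where the row before left it, along the tool's axes as they then stand; what a row does not reach is not made up. A row lasts 1/12 s, in which the tool goes at most 41.7 mm and 7.16 degrees, less where a joint would pass 70% of its speed; a pose out of reach is approached as far as the arm can. A call is refused whole if a number of a shift passes 4.17 or a number of a turn 0.125, either way. A call with a gripper value outside its range is refused whole. "hand" is the finger opening in cm, from 0 to 8.54, set as the call begins (left out, the last holds). The fingers move at their own pace and stop on an object; "force" is the grip in N (left out, the last holds). Time passes only in rows, so rows that do not move let the fingers close. It gives the time, the measured TCP pose, the force and the opening at its end, in the units of the state.
- sense(): the state, without advancing time (a new reading comes with each control period).
- capture(name): name is "side" or "top" or "wrist"; returns a dict with "image" (480x640x3 uint8, red, green, blue), "range_z" (480x640 float32, m along the optical axis (not along the pixel's ray), 0 where there is no reading), "intrinsics" (3x3 intrinsics, pixels), "k1" (the pictures are not rectified: a ray, as slopes to the right and down, at radius r is drawn at 1 + k1 r^2 times it, then the intrinsics apply), "world_to_cam" (4x4, takes a point from world to camera coordinates); the wrist camera has in their place "tool_from_camera" (4x4, takes a point from camera to tool coordinates, whose origin is the TCP and whose axes are the tool frame's). Camera axes: x right, y up, looking along -z (the intrinsics and any distortion apply to the point x, -y, -z); pixel columns grow to the right and rows downward; lengths in m; the calibration is good to about 2 mm. A picture is of the moment at which its call begins: read the wrist's pose just before it.
- finish_job(): hands the job in, once; it reports no verdict.
The state is a dict: "clock": time; "joint_positions": joint angles; "qd": joint speeds; "effort": joint torques, N m; "eef_pos": TCP position; "ee_rot": TCP orientation; "ft_force": force on the tool from outside, world axes, zero at the start; "moment": the same for the moment, N m; "gripper_width": finger opening in m.
Only numpy, scipy, OpenCV 4.12 (cv2) and the standard library are available. Lean on these libraries where they do the work, as an engineer would, in place of code of your own. Each camera call takes 0.05 s, during which the arm holds its last target.

TASK

Push the till's open drawer fully home until it clicks into its catch, then take the key out of its wooden stand and push it all the way into the lock on top of the till, working it past the sticky pins. Turn the key a quarter turn clockwise (seen from above) against its return spring and finish while still gripping it and holding it turned, with the drawer still home: the bolt stays thrown only as long as the key is held. Do not shift or knock over the sugar bowl, mixing cup and tumbler standing around.

Things in the scene. Friction and masses are not known exactly. Their poses are not given: they have to be found in the camera images.
- till: The till, a fixed grey steel box 220 (y) wide, 190 (x) deep, 95 mm tall, origin at the centre of its underside, x pointing from its front (drawer side, facing the robot) to its back. Lock in its flat top deck, 40 mm in front of the centre. Nothing stands up from the deck but a flat steel ring (33 mm inside, 58 mm outside diameter, 2 mm high) round the lock.
- drawer (a joint): How far the till's drawer is open, m: 0 fully home, 0.035 to 0.075 at the start. It slides with about 1.5 N of friction; from about 10 to 6 mm short of home a sprung catch makes it take 8 to 12 N of push, then it snaps in by itself and the catch keeps it home.
- drawer_pull (a point): Centre of the flat front face of the drawer's round steel knob, 26 mm in diameter, 36 mm above the counter, 20 mm out from the drawer's steel front (216 mm wide, 6 to 66 mm above the counter, 14 mm proud of the till's box). +x points into the till (the way to push to close), z up. Moves with the drawer.
- keyhole (a point): Middle of the key slot's mouth, on the lock's turning axis, 96 mm above the counter on top of a brass plug in the till's deck. The slot is 19.5 by 6.5 mm, long side along x, with a 3 mm chamfer round its mouth, 34 mm deep; z up. The point turns with the plug; at rest its x is the till's x.
- lock_plug (a joint): Turn of the lock plug, rad: 0 at rest, growing clockwise seen from above, stop at 1.66; a quarter turn is 1.57. A spring turns it back (0.02 Nm at rest, 0.10 at a quarter). The key has about 0.1 rad of play in the slot. Two pairs of sticky sprung pins, 12 and 21 mm down in the slot's long sides, each take 8 to 12 N of push on the key to pass.
- key_grip (a point): Centre of the bow of the loose steel key: a flat upright disc, diameter 36, 10 mm thick, gripped across its flat faces. x along the key's width, y through its thickness (grip direction), z up. About 60 g, 80 mm long: blade 18 (x) by 5 (y) by 30 long, round collar diameter 26 by 4, stem 14 by 8 by 10, then the bow. Same either way round. Starts upright, blade down, in its stand.
- key_tip (a point): Middle of the lower end of the key's blade, 62 mm below the bow's centre. Same axes as the key grip. With the key all the way in, its collar rests on the plug and the tip lies 30 mm below the keyhole.
- key_stand: Fixed wooden block holding the key, 60 (x) by 50 (y) by 34 mm tall, origin at the centre of its underside; a slot 20 by 7 mm, 28 mm deep, long side along x, in the middle of its top. Stands left or right of the till, the sugar bowl on the other side.
- sugar_bowl: Bystander, loose: lidded ceramic sugar bowl, 92 mm in diameter, 93 mm tall, origin under its centre.
- mixing_cup: Bystander, loose: tall steel mixing cup, 96 mm in diameter at the rim, 170 mm tall, origin under its centre.
- malt_tumbler: Bystander, loose: thick glass tumbler, 84 mm in diameter at the rim, 150 mm tall, origin under its centre.
Mind the look-alikes: they are no part of the job. What is shaped like the part that bears key_grip but blue, purple or turquoise is not meant.

How it is judged:
By the outcome, as a careful person would: the job done as asked, in the order asked, and still so for the second after the job is handed in, while the arm keeps its last pose, push and grip.
It also fails if it takes over 72 s, if anything falls off the work surface, if the arm or the gripper's body presses on something with over 40 N, if the wrist force passes 120 N, or if a joint passes its speed limit or range.

## Working session

There is one attempt and no reset: what is moved stays moved. The work goes in short steps, Python scripts to look and compute and a tool call to move; the robot and the scene stay as the last step left them, time stands still between calls to the robot, and variables do not carry over. Pictures are saved under pics/ and viewed, and the job is handed in when it is done.

Besides the shell and the picture viewer there is one more tool, called after ">>>" as name(argument=value, ...) on one line, values as JSON. send_rows: Moves the arm, as the interface text tells. Its arguments: {"type":"object","properties":{"increments":{"type":"array"},"hand":{"type":"number"},"force":{"type":"number"}},"required":["increments"]}

```bash
mkdir -p pics; ls
python3 - <<'E'
from bench import sense,capture
import cv2,numpy as np,pickle
s=sense();print(s)
for n in("side","top","wrist"):
    c=capture(n);cv2.imwrite(f"pics/{n}0.png",c["image"][:,:,::-1]);pickle.dump(c,open(f"pics/{n}0.pkl","wb"))
    print(n,{k:np.round(v,4).tolist() for k,v in c.items() if k not in("image","range_z")})
E
```

```text
pics
{'clock': 0.0, 'joint_positions': array([-1.09290802,  0.32181216, -0.07008458,  1.45169817,  0.02260848,
        1.37081107, -0.05688462]), 'qd': array([-0.00121459,  0.00182431,  0.00018187,  0.0003843 , -0.00065656,
        0.00163432,  0.00114096]), 'effort': array([-2.31074009e-04, -4.93569589e+01, -3.81949078e-01, -3.14322782e+01,
        1.31110192e-02,  1.13851068e-02, -1.47214507e-05]), 'eef_pos': array([0.2905704 , 0.58081805, 0.23021893]), 'ee_rot': array([ 8.50674772e-01,  5.25691440e-01, -7.95942941e-04,  5.55927401e-04]), 'ft_force': array([ 0.06645669, -0.39745347,  0.07922034]), 'moment': array([-0.01224132,  0.0320252 ,  0.01769302]), 'gripper_width': 0.08524021722123484}
side {'intrinsics': [[580.0738, 0.0, 323.5599], [0.0, 580.0738, 243.3001], [0.0, 0.0, 1.0]], 'k1': -0.0254, 'world_to_cam': [[0.77, -0.6378, 0.0178, -0.3977], [0.3331, 0.4256, 0.8414, -0.257], [-0.5442, -0.6419, 0.5401, -1.2149], [0.0, 0.0, 0.0, 1.0]]}
top {'intrinsics': [[585.9213, 0.0, 320.5442], [0.0, 585.9213, 239.169], [0.0, 0.0, 1.0]], 'k1': -0.0031, 'world_to_cam': [[-0.0829, -0.9965, -0.0061, 0.0316], [0.97, -0.0821, 0.2288, -0.5182], [-0.2285, 0.0131, 0.9735, -1.1669], [0.0, 0.0, 0.0, 1.0]]}
wrist {'intrinsics': [[357.6655, 0.0, 317.3625], [0.0, 357.6655, 239.2755], [0.0, 0.0, 1.0]], 'k1': -0.0061, 'tool_from_camera': [[1.0, -0.0008, -0.0004, 0.0006], [-0.0009, -0.9619, -0.2735, -0.0697], [-0.0002, 0.2735, -0.9619, -0.1426], [0.0, 0.0, 0.0, 1.0]]}
```

View pics/top0.png

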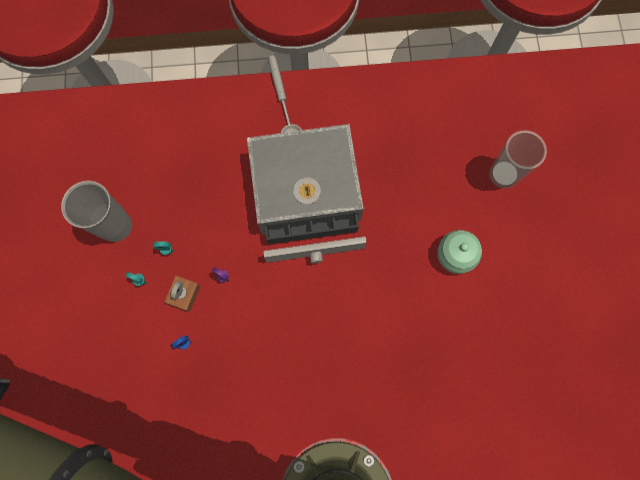

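View pics/side0.png

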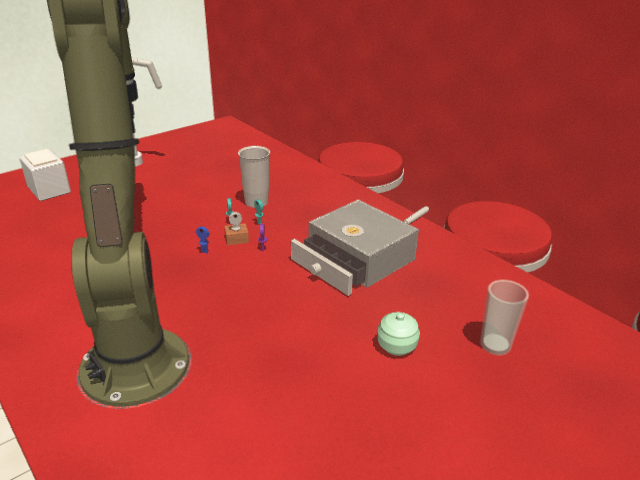

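View pics/wrist0.png

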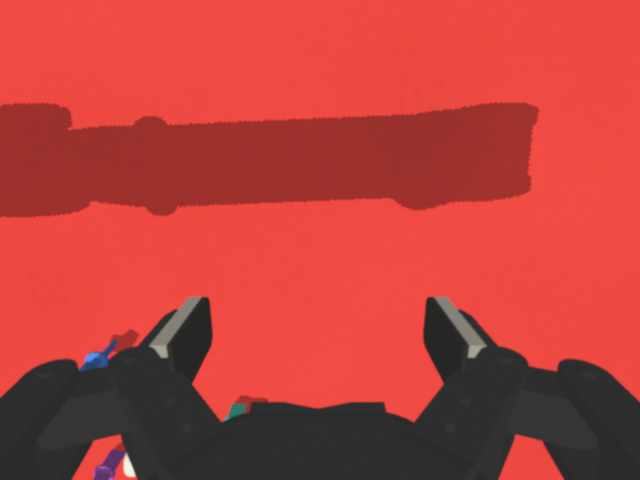

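```bash
cat > h.py <<'E'
import numpy as np,cv2,pickle
from scipy.spatial.transform import Rotation as R
def T(c,s=None):
    "cam->world 4x4"
    if "world_to_cam" in c: return np.linalg.inv(c["world_to_cam"])
    M=np.eye(4);M[:3,:3]=R.from_quat(s["ee_rot"]).as_matrix();M[:3,3]=s["eef_pos"];return M@c["tool_from_camera"]
def und(c,uv):
    K=np.array(c["intrinsics"]);d=np.array([float(c["k1"]),0,0,0])
    return cv2.undistortPoints(np.array(uv,float).reshape(-1,1,2),K,d).reshape(-1,2)
def ray(c,uv,s=None):
    p=und(c,uv);M=T(c,s);d=np.c_[p[:,0],-p[:,1],-np.ones(len(p))]@M[:3,:3].T
    return M[:3,3],d
def onz(c,uv,z,s=None):
    o,d=ray(c,uv,s);return o+d*((z-o[2])/d[:,2])[:,None]
def proj(c,X,s=None):
    M=np.linalg.inv(T(c,s));q=np.atleast_2d(X)@M[:3,:3].T+M[:3,3]
    p=np.c_[q[:,0]/-q[:,2],-q[:,1]/-q[:,2]];r=(p**2).sum(1,keepdims=True);p=p*(1+float(c["k1"])*r)
    K=np.array(c["intrinsics"]);return p*[K[0,0],K[1,1]]+K[:2,2]
def cloud(c,s=None):
    z=c["range_z"];v,u=np.mgrid[0:480,0:640];p=und(c,np.c_[u.ravel(),v.ravel()]);zz=z.ravel()
    q=np.c_[p[:,0]*zz,-p[:,1]*zz,-zz];M=T(c,s);return (q@M[:3,:3].T+M[:3,3]).reshape(480,640,3)
def crop(c,x0,y0,x1,y1,f,name):
    im=cv2.resize(np.ascontiguousarray(c["image"][y0:y1,x0:x1,::-1]),None,fx=f,fy=f,interpolation=cv2.INTER_CUBIC);cv2.imwrite("pics/"+name,im)
E
python3 - <<'E'
from h import *
c=pickle.load(open("pics/top0.pkl","rb"));d=pickle.load(open("pics/side0.pkl","rb"))
a=c["image"];
crop(c,120,225,260,360,5,"t_key.png");crop(c,235,110,375,275,4,"t_till.png");crop(d,185,185,285,265,7,"s_key.png")
P=cloud(c)
for n,(u,v) in dict(deck=(330,200),bowlid=(463,247),lock=(307,191),key=(178,291),cup=(88,200),tumb=(524,150),counter=(400,350),knob=(317,259),front=(290,247),stand=(187,300)).items(): print(n,P[v,u].round(4))
E
```

```text
deck [ 0.593  -0.0379  0.092 ]
bowlid [ 0.471  -0.2983  0.0916]
lock [0.6184 0.0081 0.0862]
key [0.4323 0.2855 0.0752]
cup [0.6335 0.4605 0.0983]
tumb [ 0.6719 -0.4595  0.0814]
counter [ 0.2802 -0.1592  0.0017]
knob [ 0.48   -0.0011  0.0475]
front [0.5071 0.0529 0.0631]
stand [0.4182 0.2766 0.036 ]
```

View pics/t_key.png

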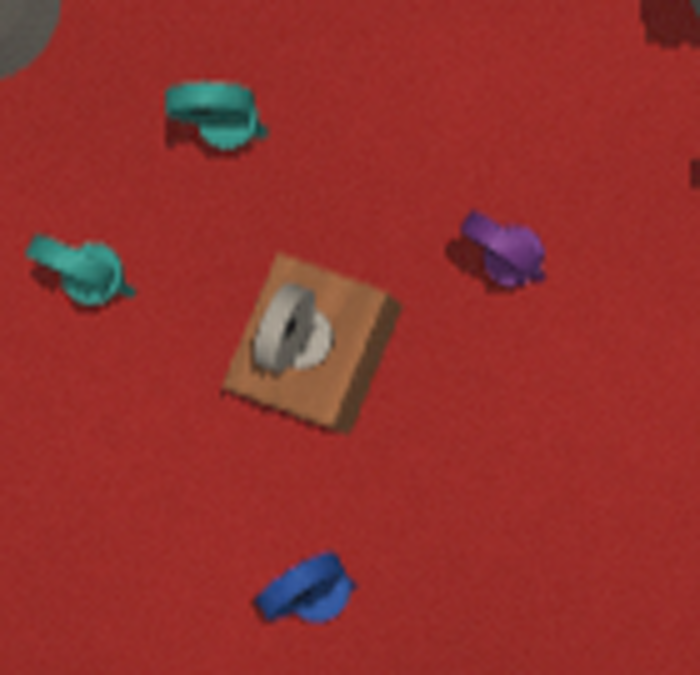

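View pics/t_till.png

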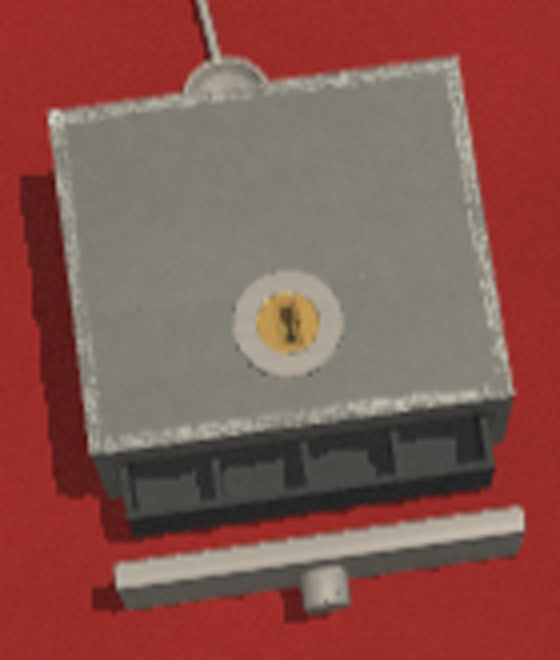

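View pics/s_key.png

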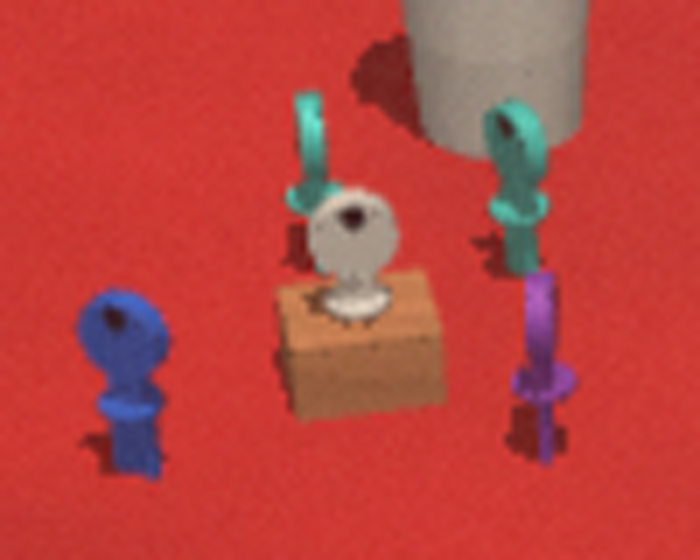

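Run:
```python
from h import *
c=pickle.load(open("pics/top0.pkl","rb"));d=pickle.load(open("pics/side0.pkl","rb"))
def big(m):
    n,l,st,ce=cv2.connectedComponentsWithStats(m.astype(np.uint8));i=1+np.argmax(st[1:,4]);return l==i
for nm,cam,box in(("top",c,(120,225,260,360)),("side",d,(185,185,285,265))):
    hsv=cv2.cvtColor(cam["image"],cv2.COLOR_RGB2HSV);H,S,V=[hsv[...,i].astype(int) for i in range(3)]
    reg=np.zeros(H.shape,bool);reg[box[1]:box[3],box[0]:box[2]]=1
    key=big(reg&(S<60)&(V>90)) if nm=="side" else big(reg&(S<70)&(V>75))
    v,u=np.nonzero(key);print(nm,"key",u.min(),u.max(),v.min(),v.max(),u.mean(),v.mean(),key.sum())
    br=big(reg&(H>6)&(H<20)&(S>80)&(V>(120 if nm=="top" else 0)));v,u=np.nonzero(br);print("stand",cv2.minAreaRect(np.c_[u,v].astype(np.float32)),br.sum())
    if nm=="top":
        m=br|key;cn=cv2.findContours(m.astype(np.uint8),0,1)[0];cn=max(cn,key=cv2.contourArea)
        hull=cv2.convexHull(cn);bx=cv2.boxPoints(cv2.minAreaRect(hull));W=onz(cam,bx,.034);print("standtop\n",W.round(4),W.mean(0),[np.linalg.norm(W[i]-W[i-1]).round(4) for i in range(4)])
        for i in range(4): e=W[i]-W[i-1];print("yaw",np.degrees(np.arctan2(e[1],e[0])))
    # brass
    reg[:]=0
    br=big((H>12)&(H<28)&(S>110)&(V>110)&(np.abs(np.mgrid[0:480,0:640][1]-(307 if nm=="top" else 353))<15)&(np.abs(np.mgrid[0:480,0:640][0]-(190 if nm=="top" else 230))<15))
    cn=max(cv2.findContours(br.astype(np.uint8),0,1)[0],key=cv2.contourArea);e=cv2.fitEllipse(cn);print("brass",e,onz(cam,[e[0]],.096))
P=cloud(c)
# deck
m=np.abs(P[...,2]-.095)<.008;m[:, :240]=0;m[:,370:]=0;m[230:]=0;m[:115]=0;m=big(m)
cn=max(cv2.findContours(m.astype(np.uint8),0,1)[0],key=cv2.contourArea)
q=cv2.minAreaRect(cn);W=onz(c,cv2.boxPoints(q),.095);print("deck",W.round(4),W.mean(0))
for i in range(4): e=W[i]-W[i-1];print(np.linalg.norm(e).round(4),"yaw",np.degrees(np.arctan2(e[1],e[0])))
ap=cv2.approxPolyDP(cv2.convexHull(cn),4,True).reshape(-1,2);print(ap.tolist());print(onz(c,ap,.095).round(4))
```

```text
top key 171 186 282 298 178.11640211640213 290.95767195767195 189
stand ((180.413818359375, 292.46551513671875), (23.397613525390625, 29.525558471679688), 21.801406860351562) 456
standtop
 [[0.4187 0.325  0.034 ]
 [0.4749 0.3006 0.034 ]
 [0.4525 0.2554 0.034 ]
 [0.3967 0.2802 0.034 ]] [0.43567463 0.29033406 0.034     ] [np.float64(0.0499), np.float64(0.0613), np.float64(0.0504), np.float64(0.0611)]
yaw 63.883112857483724
yaw -23.48217472450958
yaw -116.37453200819135
yaw 156.01960146956372
brass ((306.5260009765625, 190.376220703125), (13.44614315032959, 14.744303703308105), 93.33020782470703) [[0.61662331 0.00892413 0.096     ]]
side key 243 268 185 209 255.5626423690205 193.84054669703872 439
stand ((236.13861083984375, 233.88613891601562), (19.303720474243164, 22.388336181640625), 84.2894058227539) 382
brass ((352.4544372558594, 230.00392150878906), (4.386703968048096, 12.160399436950684), 92.35530853271484) [[0.62004388 0.00990499 0.096     ]]
deck [[ 0.744   0.1293  0.095 ]
 [ 0.7578 -0.0973  0.095 ]
 [ 0.5639 -0.1035  0.095 ]
 [ 0.5515  0.1151  0.095 ]] [0.65430666 0.01089963 0.095     ]
0.193 yaw 4.205173064347129
0.227 yaw -86.51371875501778
0.194 yaw -178.17594892945243
0.2189 yaw 93.24724631158493
[[348, 124], [362, 209], [258, 224], [247, 138]]
[[ 0.7572 -0.0906  0.095 ]
 [ 0.5672 -0.1017  0.095 ]
 [ 0.5535  0.1135  0.095 ]
 [ 0.7437  0.1257  0.095 ]]
```

```bash
cat >> h.py <<'E'
def plan(s,xyz,yawdeg=None):
    "shift in tool axes (cm) from measured TCP, twist rad to bring tool x to yaw (world deg)"
    Q=R.from_quat(s["ee_rot"]).as_matrix();d=Q.T@(np.array(xyz)-s["eef_pos"])*100
    a=np.arctan2(Q[1,0],Q[0,0]);t=0 if yawdeg is None else -(np.radians(yawdeg)-a);t=(t+np.pi)%(2*np.pi)-np.pi
    print("pos",s["eef_pos"].round(4),"yaw",np.degrees(a).round(2),"tilt",Q[:,2].round(4),"shift cm",d.round(2),"twist",t.round(3));return d,t
E
python3 - <<'E'
from h import *
c=pickle.load(open("pics/top0.pkl","rb"));d=pickle.load(open("pics/side0.pkl","rb"))
print("front panel edge mid",onz(c,[(264.5,256.2),(365.7,241.7),(315.1,249)],.066).round(4))
print("knob top front edge",onz(c,[(316.5,263)],.036).round(4),"via side",onz(d,[(316,267.5)],.036).round(4))
print("predict home knob px top/side for open=0.05",proj(c,[[.4767,.0006,.036]]),proj(d,[[.4767,.0006,.036]]))
for n,m in(("turq1",(163,247)),("turq2",(136,279)),("purp",(221,275)),("blue",(181,343))): print(n,onz(c,[m],.045).round(3))
P=cloud(c);m=(P[...,2]>.05);m[:282]=0;m[300:]=0;m[:,:168]=0;m[:,192:]=0;q=P[m];print(len(q),q.mean(0),q.max(0),q.min(0))
from bench import sense
Q=plan(sense(),[.445,-.001,.12],93.5)
c2=R.from_euler("z",93.5,degrees=True).as_matrix()
E
```

```text
front panel edge mid [[ 0.4914  0.1069  0.066 ]
 [ 0.5044 -0.105   0.066 ]
 [ 0.4978  0.0012  0.066 ]]
knob top front edge [[0.4738 0.0006 0.036 ]] via side [[0.4933 0.0029 0.036 ]]
predict home knob px top/side for open=0.05 [[316.39433475 261.67180194]] [[311.42675899 270.2611098 ]]
turq1 [[0.534 0.322 0.045]]
turq2 [[0.47  0.38  0.045]]
purp [[0.463 0.202 0.045]]
blue [[0.33  0.29  0.045]]
149 [0.42988864 0.28278988 0.09932048] [0.45186656 0.30026406 1.25468964] [0.23872713 0.00414714 0.05126983]
pos [0.2906 0.581  0.2305] yaw 63.43 tilt [-5.0e-04 -1.3e-03 -1.0e+00] shift cm [-45.13  39.83  11.12] twist -0.525
```

>>> send_rows(increments=[0,0,0,-0.105,0,0,0,-0.105,0,0,0,-0.105,0,0,0,-0.105,0,0,0,-0.105,0,0,0,0], hand=0, force=80)

```text
clock: 0.65
eef_pos: [0.2907, 0.5811, 0.2309]
ee_rot: [0.684, 0.729, -0.0, 0.0]
ft_force: [-0.5, 0.3, 0.2]
gripper_width: 0.0123
```

>>> send_rows(increments=[-2,0.4,0,0,-3,0.6,0,0,-3,0.6,0,0,-3,0.6,0,0,-3,0.6,0,0,-3,0.6,0,0,-3,0.6,0,0,-3,0.6,0,0,-3,0.6,0,0,-3,0.6,0,0,-3,0.6,0,0,-3,0.6,0,0])

```text
clock: 1.65
eef_pos: [0.3821, 0.2347, 0.2313]
ee_rot: [0.686, 0.727, 0.0, -0.0]
ft_force: [0.9, -0.1, -0.3]
gripper_width: -0.0001
```

>>> send_rows(increments=[-3,0.6,0,0,-3,0.6,0,0,-3,0.6,0,0,-3,0.6,0,0,-3,0.6,0,0,-3,0.6,0,0,-3,0.6,0,0,-2,0.4,0,0,-1,0.2,0,0,0,0,0,0,0,0,0,0])

```text
clock: 2.57
eef_pos: [0.4445, 0.0006, 0.2312]
ee_rot: [0.686, 0.728, 0.0, -0.0]
ft_force: [-0.1, 0.2, -0.4]
gripper_width: 0.0001
```

Run:
```python
from h import *
from bench import *
s=sense();plan(s,[.445,-.001,.029],93.5);print(s["joint_positions"].round(2),s["gripper_width"],s["clock"],s["ft_force"])
```

```text
pos [0.4445 0.0006 0.2312] yaw 93.44 tilt [-4.e-04  9.e-04 -1.e+00] shift cm [-0.18  0.05 20.22] twist -0.001
[-0.5  -0.14  0.4   1.94  0.06  1.33  1.52] 6.733742306079592e-05 2.5667 [-0.09152895  0.20830316 -0.42582759]
```

>>> send_rows(increments=[-0.1,0,2.5,0,0,0,2.5,0,0,0,2.5,0,0,0,2.5,0,0,0,2.5,0,0,0,2.5,0,0,0,2.2,0,0,0,1.8,0,0,0,0.8,0,0,0,0.4,0,0,0,0,0,0,0,0,0])

```text
clock: 3.57
eef_pos: [0.4454, -0.0006, 0.0301]
ee_rot: [0.685, 0.729, 0.001, 0.0]
ft_force: [0.4, 0.0, 0.0]
gripper_width: 0.0002
```

Run:
```python
from h import *
from bench import *
s=sense();plan(s,[.445,-.001,.029],93.5);print(s["clock"],s["ft_force"])
c=capture("side");crop(c,260,180,420,300,5,"s1.png")
```

```text
pos [ 0.4454 -0.0006  0.0301] yaw 93.56 tilt [ 1.2e-03  5.0e-04 -1.0e+00] shift cm [-0.04 -0.05  0.11] twist 0.001
3.5667 [0.40770387 0.03064778 0.02847953]
```

View pics/s1.png

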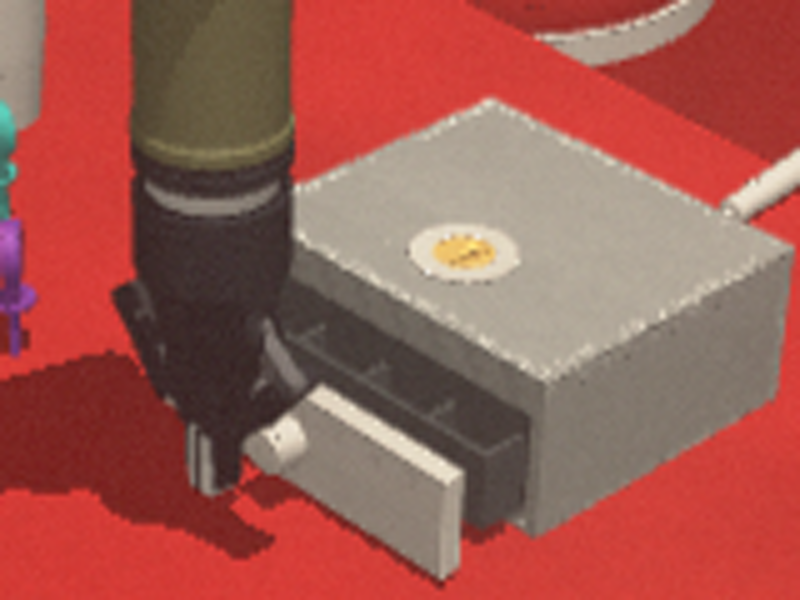

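>>> send_rows(increments=[0,0.8,0,0,0,0.8,0,0,0,0.5,0,0,0,0.5,0,0,0,0.5,0,0,0,0.5,0,0,0,0.5,0,0,0,0.5,0,0,0,0.4,0,0,0,0.4,0,0,0,0.4,0,0,0,0,0,0])

```text
clock: 4.62
eef_pos: [0.5039, 0.0023, 0.0295]
ee_rot: [0.685, 0.728, 0.0, 0.001]
ft_force: [0.4, 0.3, -0.3]
gripper_width: -0.0002
```

>>> send_rows(increments=[0,0.1,0,0,0,0.1,0,0,0,0.1,0,0,0,0.1,0,0,0,0.1,0,0])

```text
clock: 5.03
eef_pos: [0.5068, 0.0025, 0.0293]
ee_rot: [0.685, 0.728, -0.001, -0.001]
ft_force: [-5.0, -0.8, 4.5]
gripper_width: 0.0002
```

>>> send_rows(increments=[0,0.1,0,0,0,0.1,0,0,0,0.1,0,0])

```text
clock: 5.28
eef_pos: [0.5076, 0.0025, 0.0288]
ee_rot: [0.685, 0.728, -0.002, -0.002]
ft_force: [-9.5, -0.2, 8.2]
gripper_width: -0.0002
```

Run:
```python
from h import *
from bench import *
s=sense();plan(s,[.5156,-.001,.029],93.5);print(s["clock"],s["ft_force"])
c=capture("side");crop(c,280,180,420,300,5,"s2.png")
c=capture("wrist");cv2.imwrite("pics/w2.png",c["image"][:,:,::-1])
```

```text
pos [0.5076 0.0025 0.0288] yaw 93.5 tilt [-6.6e-03  1.0e-04 -1.0e+00] shift cm [-0.4   0.78 -0.02] twist 0.0
5.2833 [-9.48408502 -0.18841294  8.19258746]
```

View pics/s2.png

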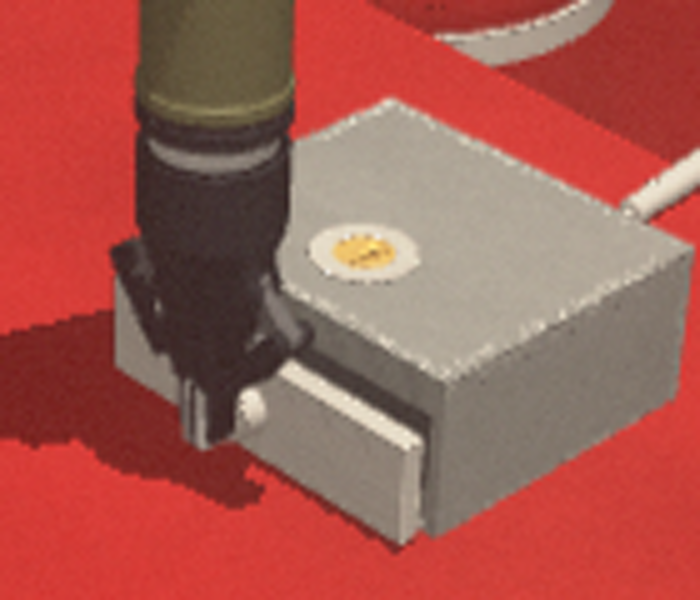

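View pics/w2.png

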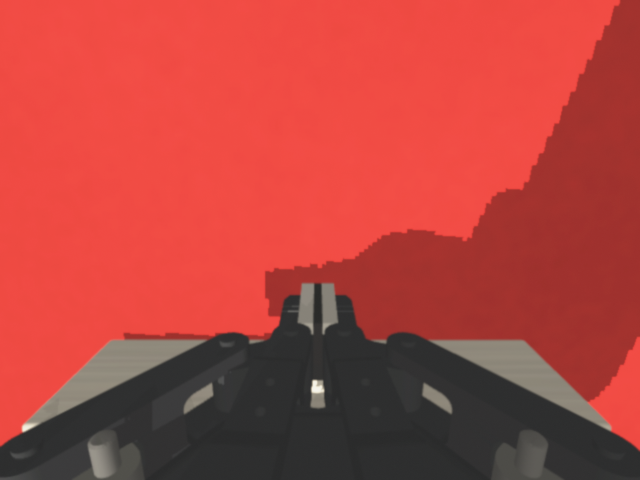

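>>> send_rows(increments=[0,0.1,0,0,0,0.1,0,0,0,0.1,0,0])

```text
clock: 5.63
eef_pos: [0.5104, 0.0027, 0.0287]
ee_rot: [0.685, 0.728, -0.002, -0.003]
ft_force: [-8.6, -0.7, 6.0]
gripper_width: -0.0001
```

>>> send_rows(increments=[0,0.1,0,0,0,0.1,0,0,0,0.1,0,0])

```text
clock: 5.88
eef_pos: [0.5153, 0.0029, 0.0288]
ee_rot: [0.685, 0.728, -0.001, -0.001]
ft_force: [-2.6, -0.7, -1.8]
gripper_width: 0.0002
```

>>> send_rows(increments=[0,0.1,0,0,0,0.1,0,0,0,0.1,0,0,0,0,0,0])

```text
clock: 6.22
eef_pos: [0.5174, 0.0031, 0.0289]
ee_rot: [0.685, 0.728, -0.002, -0.002]
ft_force: [-8.5, -0.8, 4.8]
gripper_width: -0.0004
```

>>> send_rows(increments=[0,0.1,0,0,0,0.1,0,0,0,0,0,0])

```text
clock: 6.47
eef_pos: [0.5175, 0.0032, 0.0289]
ee_rot: [0.685, 0.728, -0.003, -0.004]
ft_force: [-14.5, -1.2, 11.3]
gripper_width: -0.0001
```

>>> send_rows(increments=[0,-1,0,0,0,-2,0,0,0,-2,0,0,0,0,-2,0,0,0,-3,0,0,0,-3,0,0,0,-3,0,0,0,-3,0,0,0,-2,0,0,0,0,0,0,0,0,0], hand=4)

```text
clock: 7.38
eef_pos: [0.4736, 0.0006, 0.1911]
ee_rot: [0.685, 0.728, 0.003, 0.002]
ft_force: [-0.2, 0.6, -0.2]
gripper_width: 0.0402
```

Run:
```python
from h import *
from bench import *
s=sense();plan(s,[.4357,.2903,.2],65);print(s["clock"],s["ft_force"])
c=capture("top");crop(c,235,110,375,275,4,"t3.png")
```

```text
pos [0.4736 0.0006 0.1911] yaw 93.51 tilt [ 0.0058  0.0014 -1.    ] shift cm [29.15 -2.   -0.88] twist 0.498
7.3833 [-0.15738456  0.57645826 -0.24218165]
```

View pics/t3.png

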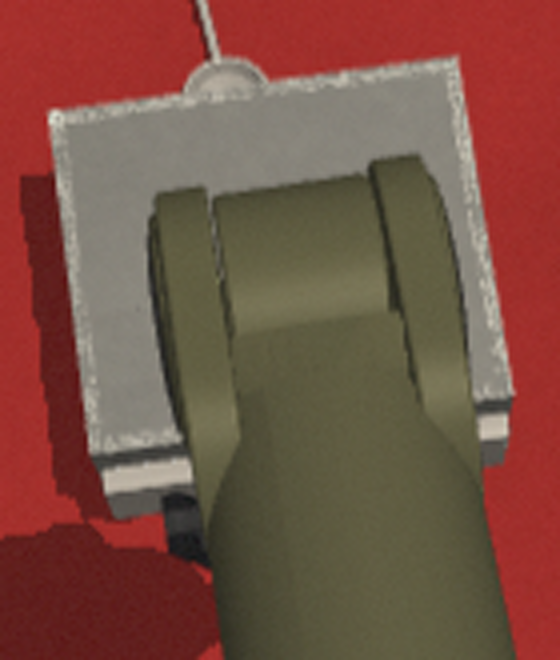

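>>> send_rows(increments=[2,0.2,0,0,3,0.3,0,0,3,0.3,0,0,3,0.3,0,0,3,0.3,0,0,3,0.3,0,0,3,0.2,0,0,3,0.2,0,0,2,0.2,0,0,1.7,0.1,0,0])

```text
clock: 8.27
eef_pos: [0.4783, 0.2704, 0.1873]
ee_rot: [0.684, 0.729, -0.001, -0.0]
ft_force: [0.6, -0.0, 0.9]
gripper_width: 0.04
```

>>> send_rows(increments=[0,0,0,0.1,0,0,0,0.1,0,0,0,0.1,0,0,0,0.1,0,0,0,0.098,0,0,0,0,0,0,0,0,0,0,0,0])

```text
clock: 8.93
eef_pos: [0.4791, 0.2681, 0.1884]
ee_rot: [0.843, 0.538, -0.001, 0.0]
ft_force: [0.2, 0.3, -0.4]
gripper_width: 0.04
```

Run:
```python
from h import *
from bench import *
s=sense();plan(s,[.4357,.2903,.05],65);print(s["clock"],s["ft_force"],s["qd"].round(3))
c=capture("wrist");c["s"]=s;pickle.dump(c,open("pics/w4.pkl","wb"))
cv2.imwrite("pics/w4.png",c["image"][:,:,::-1])
for z in(.034,.068): print(proj(c,[[.4357,.2903,z]],s))
```

```text
pos [0.4791 0.2681 0.1884] yaw 65.11 tilt [-9.e-04 -7.e-04 -1.e+00] shift cm [ 0.2  -4.86 13.84] twist 0.002
8.9333 [ 0.22542997  0.34222137 -0.4080567 ] [ 0.003 -0.004 -0.001 -0.007 -0.001  0.001 -0.009]
[[319.06586145 164.47584052]]
[[319.24172216 167.84652767]]
```

View pics/w4.png

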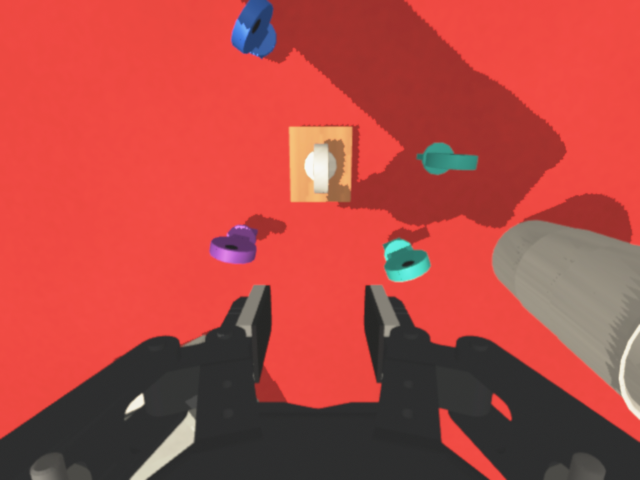

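Run:
```python
from h import *
c=pickle.load(open("pics/w4.pkl","rb"));s=c["s"]
crop(c,270,110,380,215,6,"w4k.png")
hsv=cv2.cvtColor(c["image"],cv2.COLOR_RGB2HSV).astype(int)
m=(hsv[...,1]<70)&(hsv[...,2]>70);m[:130]=0;m[205:]=0;m[:,:285]=0;m[:,360:]=0
v,u=np.nonzero(m);print(u.min(),u.max(),v.min(),v.max())
for r in range(v.min(),v.max()+1,5): print(r,u[v==r].min(),u[v==r].max())
P=onz(c,[(320.5,143),(320.5,193),(320.5,168)],.075,s);print(P)
```

```text
304 335 144 192
144 315 327
149 314 327
154 309 331
159 306 334
164 305 335
169 305 335
174 307 333
179 312 328
184 314 327
189 314 327
[[0.42018473 0.29838106 0.075     ]
 [0.45170131 0.28388327 0.075     ]
 [0.43565094 0.29126645 0.075     ]]
```

View pics/w4k.png

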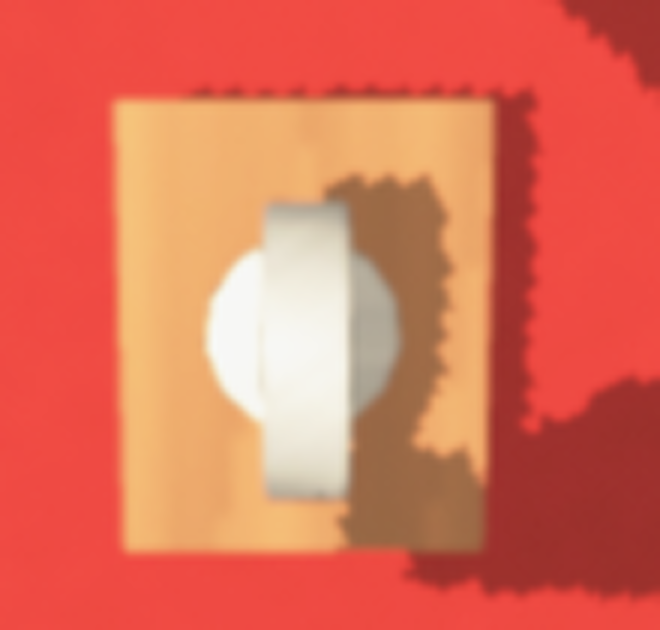

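>>> send_rows(increments=[0.2,-2.4,0,0,0,-2.5,0,0,0,0,2.5,0,0,0,2.5,0,0,0,2.5,0,0,0,2,0,0,0,1.5,0,0,0,1.5,0,0,0,0.9,0,0,0,0.5,0,0,0,0,0,0,0,0,0])

```text
clock: 9.98
eef_pos: [0.4361, 0.291, 0.0508]
ee_rot: [0.843, 0.537, 0.0, -0.0]
ft_force: [0.1, -0.3, -0.3]
gripper_width: 0.04
```

Run:
```python
from h import *
from bench import *
s=sense();plan(s,[.4357,.2903,.049],65);print(s["clock"],s["ft_force"],s["qd"].round(3))
c=capture("wrist");cv2.imwrite("pics/w5.png",c["image"][:,:,::-1])
```

```text
pos [0.4361 0.291  0.0508] yaw 64.99 tilt [ 5.e-04  4.e-04 -1.e+00] shift cm [-0.08 -0.01  0.18] twist -0.0
9.9833 [ 0.07702723 -0.26783281 -0.25033711] [-0.001 -0.011  0.001 -0.012 -0.    -0.001 -0.005]
```

View pics/w5.png

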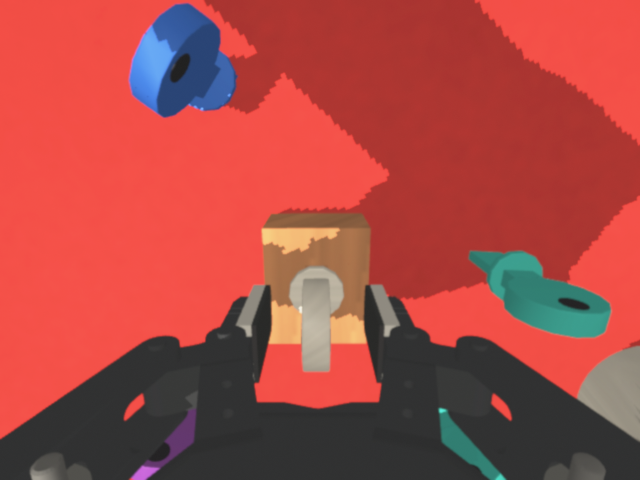

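>>> send_rows(increments=[0,0,0.1,0,0,0,0,0,0,0,0,0,0,0,0,0,0,0,0,0,0,0,0,0,0,0,0,0,0,0,0,0], hand=0, force=80)

```text
clock: 10.7
eef_pos: [0.4363, 0.2913, 0.0501]
ee_rot: [0.844, 0.537, 0.001, -0.0]
ft_force: [0.2, 0.3, 5.4]
gripper_width: 0.0089
```

Run:
```python
from h import *
from bench import *
s=sense();plan(s,[.4357,.2903,.049],65);print(s["clock"],s["ft_force"],s["moment"],s["gripper_width"])
c=capture("wrist");cv2.imwrite("pics/w6.png",c["image"][:,:,::-1]);d=capture("side");crop(d,185,185,285,265,7,"s6.png")
```

```text
pos [0.4363 0.2913 0.0501] yaw 64.98 tilt [ 0.0011  0.001  -1.    ] shift cm [-0.11 -0.01  0.11] twist -0.0
10.7 [0.17978193 0.32337046 5.39152446] [-0.11333282  0.14142141 -0.00224619] 0.00890733076860765
```

View pics/w6.png

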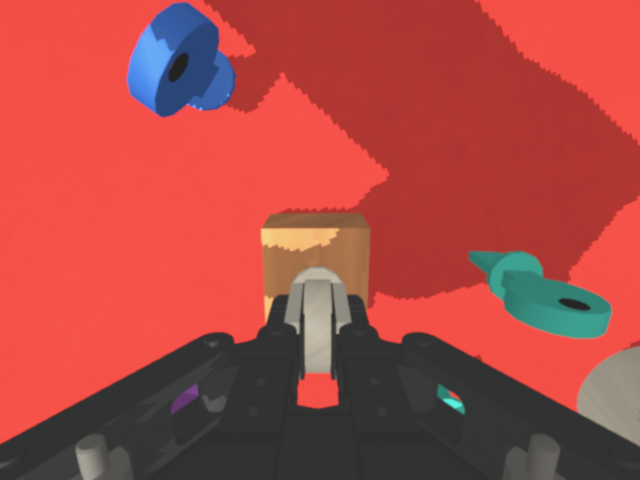

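View pics/s6.png

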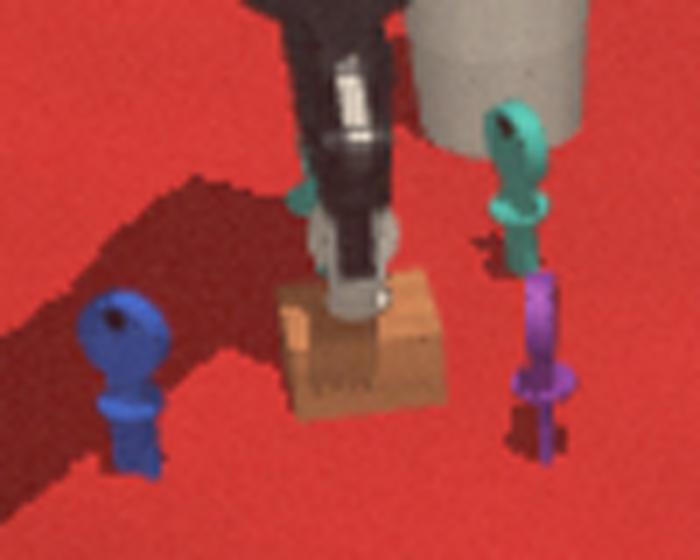

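>>> send_rows(increments=[0,0,-0.3,0,0,0,-0.6,0,0,0,-1,0,0,0,-1.5,0,0,0,-2,0,0,0,-2.5,0,0,0,-2.5,0,0,0,-2.5,0,0,0,-2,0,0,0,-1,0,0,0,0,0,0,0,0,0])

```text
clock: 11.8
eef_pos: [0.4356, 0.2907, 0.2082]
ee_rot: [0.844, 0.537, 0.0, -0.0]
ft_force: [-0.0, 0.5, -1.7]
gripper_width: 0.0087
```

Run:
```python
from h import *
from bench import *
s=sense();plan(s,[.616,.009,.22],93.55);print(s["clock"],s["ft_force"],s["moment"],s["gripper_width"],s["joint_positions"].round(2))
c=capture("wrist");cv2.imwrite("pics/w7.png",c["image"][:,:,::-1]);d=capture("side");crop(d,165,105,325,225,5,"s7.png")
```

```text
pos [0.4356 0.2907 0.2082] yaw 64.97 tilt [ 1.e-04  1.e-04 -1.e+00] shift cm [-17.89  28.26  -1.18] twist -0.499
11.8 [-0.01350013  0.45967557 -1.72949968] [ 0.00348492 -0.05351732 -0.01014106] 0.008692063541327332 [-0.83  0.06  0.2   1.8  -0.01  1.28  0.51]
```

View pics/w7.png

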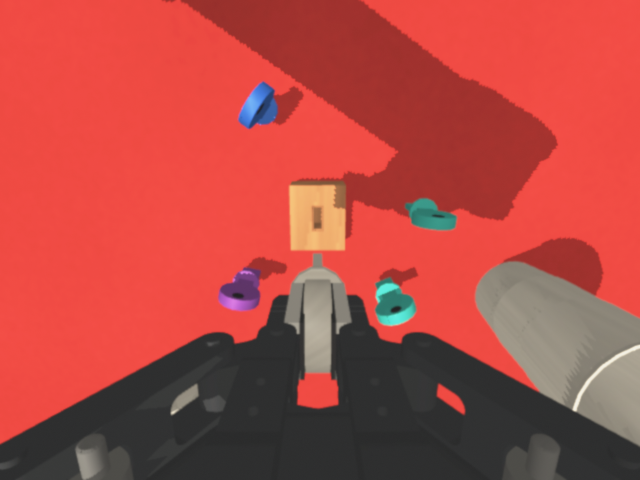

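View pics/s7.png

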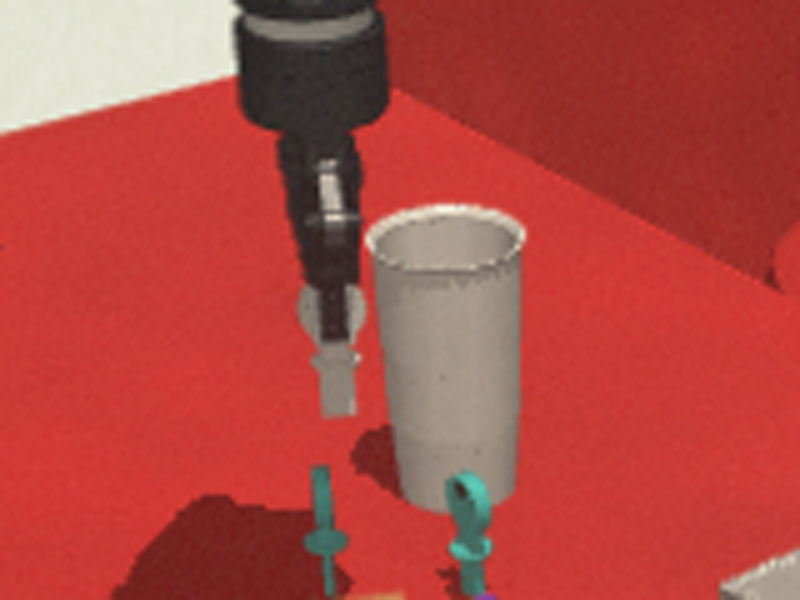

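>>> send_rows(increments=[0,0,0,-0.1,0,0,0,-0.1,0,0,0,-0.1,0,0,0,-0.1,0,0,0,-0.099,0,0,0,0])

```text
clock: 12.4
eef_pos: [0.435, 0.2902, 0.2066]
ee_rot: [0.684, 0.73, -0.002, -0.0]
ft_force: [0.4, 0.1, -1.2]
gripper_width: 0.0091
```

>>> send_rows(increments=[-1.5,1.1,0,0,-2.5,1.8,0,0,-2.5,1.8,0,0,-2.5,1.8,0,0,-2.5,1.8,0,0,-2.5,1.8,0,0,-2.5,1.8,0,0,-2.5,1.8,0,0,-2.5,1.8,0,0,-2.5,1.9,0,0,-2.5,1.9,0,0,-2,1.5,0,0])

```text
clock: 13.4
eef_pos: [0.6617, 0.0167, 0.2068]
ee_rot: [0.686, 0.727, -0.001, -0.0]
ft_force: [0.3, 0.2, -0.6]
gripper_width: 0.009
```

>>> send_rows(increments=[-0.7,0.5,0,0,0,0,0,0,0,0,0,0,0,0,0,0])

```text
clock: 13.73
eef_pos: [0.6656, 0.0148, 0.2077]
ee_rot: [0.684, 0.729, -0.0, -0.001]
ft_force: [-0.7, 0.2, -0.7]
gripper_width: 0.0091
```

Run:
```python
from h import *
from bench import *
s=sense();plan(s,[.616,.009,.21],93.55);print(s["clock"],s["ft_force"],s["moment"],s["gripper_width"],s["joint_positions"].round(2))
c=capture("wrist");cv2.imwrite("pics/w8.png",c["image"][:,:,::-1]);c["s"]=s;pickle.dump(c,open("pics/w8.pkl","wb"))
```

```text
pos [0.6656 0.0148 0.2077] yaw 93.63 tilt [-0.0016  0.0014 -1.    ] shift cm [-0.26 -4.99 -0.23] twist 0.001
13.7333 [-0.66195687  0.20312433 -0.71453728] [ 0.05863701 -0.03123811 -0.0233313 ] 0.009093491194683313 [-0.38  0.38  0.43  1.45 -0.16  1.34  1.69]
```

View pics/w8.png

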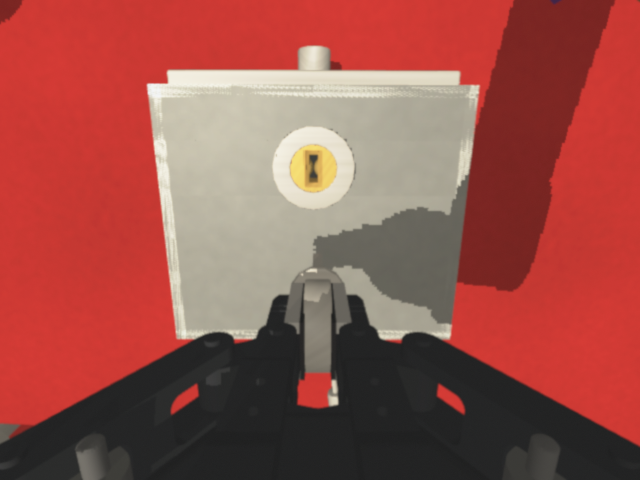

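Run:
```python
from h import *
c=pickle.load(open("pics/w8.pkl","rb"));s=c["s"]
crop(c,260,115,370,215,6,"w8a.png");crop(c,265,230,375,330,6,"w8b.png")
hsv=cv2.cvtColor(c["image"],cv2.COLOR_RGB2HSV).astype(int)
b=((hsv[...,0]>12)&(hsv[...,0]<32)&(hsv[...,1]>90));b[:125]=0;b[215:]=0;b[:,:265]=0;b[:,365:]=0
cn=max(cv2.findContours(b.astype(np.uint8),0,1)[0],key=cv2.contourArea);e=cv2.fitEllipse(cv2.convexHull(cn));print(e,onz(c,[e[0]],.096,s))
w=(hsv[...,2]>215);w[:120]=0;w[215:]=0;w[:,:265]=0;w[:,365:]=0
cn=max(cv2.findContours(w.astype(np.uint8),0,1)[0],key=cv2.contourArea);e=cv2.fitEllipse(cv2.convexHull(cn));print(e,onz(c,[e[0]],.097,s))
M=T(c,s);Q=R.from_quat(s["ee_rot"]).as_matrix()
for z in(.043,):
  for dx,dy in((0,-.009),(-.0025,-.009),(.0025,-.009),(0,0)): print(dx,dy,proj(c,[s["eef_pos"]+Q@[dx,dy,z]],s))
for dy in(-.018,.0,.018):print("bow",dy,proj(c,[s["eef_pos"]+Q@[0,dy,-.019]],s))
print("collar front",proj(c,[s["eef_pos"]+Q@[0,-.013,.009]],s))
```

```text
((312.8475036621094, 168.05702209472656), (46.49721145629883, 47.228233337402344), 7.38400936126709) [[0.61686418 0.00940084 0.096     ]]
((312.5613098144531, 167.045166015625), (81.19989013671875, 82.0610580444336), 179.30715942382812) [[0.61610467 0.00916547 0.097     ]]
0 -0.009 [[315.97995456 252.59504451]]
-0.0025 -0.009 [[311.39620775 252.59107839]]
0.0025 -0.009 [[320.56368607 252.59898375]]
0 0 [[315.9827253  268.10252565]]
bow -0.018 [[315.34866427 281.14137606]]
bow 0.0 [[315.37954634 324.52658117]]
bow 0.018 [[315.4086028 364.8794334]]
collar front [[315.6948396  267.47748967]]
```

View pics/w8a.png

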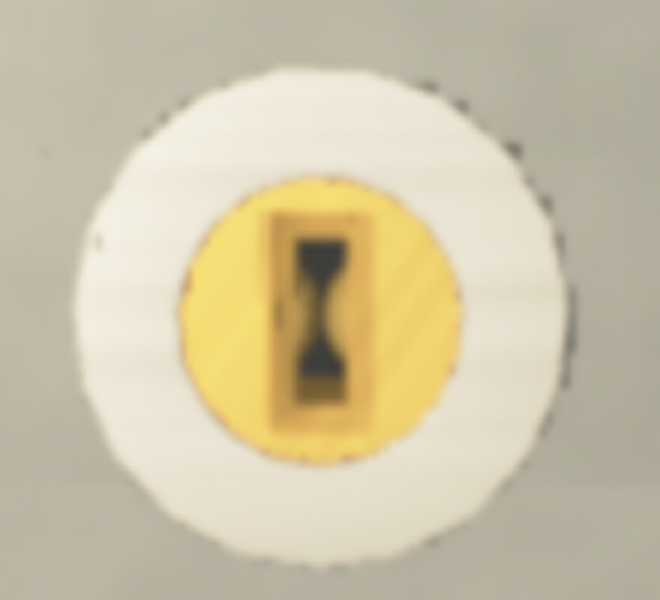

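View pics/w8b.png

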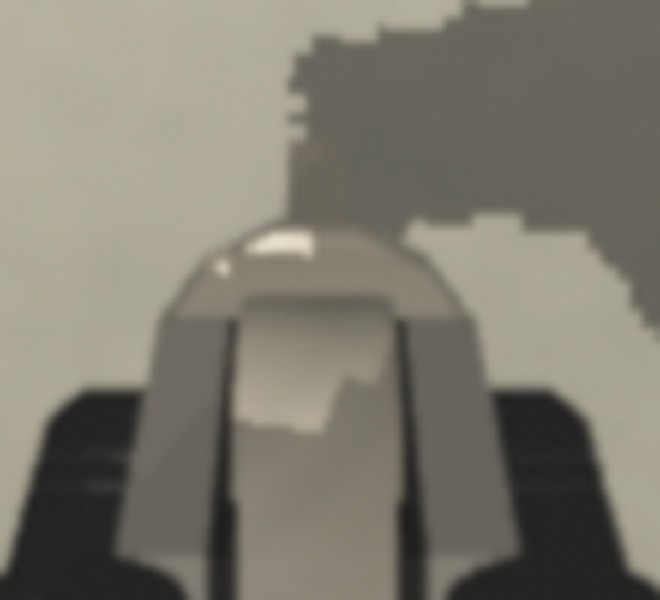

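>>> send_rows(increments=[-0.1,-1.3,0,0,-0.1,-1.8,0,0,-0.1,-1.3,0,0,0,-0.5,0,0,0,0,2,0,0,0,2,0,0,0,1.3,0,0,0,0.6,0,0,0,0,0,0,0,0,0,0,0,0,0])

```text
clock: 14.7
eef_pos: [0.6187, 0.0067, 0.1505]
ee_rot: [0.685, 0.729, 0.001, 0.001]
ft_force: [0.0, -0.2, -1.6]
gripper_width: 0.0094
```

Run:
```python
from h import *
from bench import *
s=sense();plan(s,[.6165,.0089,.148],93.55);print(s["clock"],s["ft_force"],s["moment"],s["gripper_width"],s["joint_positions"].round(2))
c=capture("wrist");crop(c,250,200,390,305,5,"w9.png");d=capture("side");crop(d,300,170,400,245,8,"s9.png")
c=capture("top");crop(c,260,145,360,220,8,"t9.png")
```

```text
pos [0.6187 0.0067 0.1505] yaw 93.57 tilt [ 1.9e-03  1.0e-04 -1.0e+00] shift cm [ 0.23 -0.2   0.25] twist 0.0
14.7 [ 0.0039851  -0.20114381 -1.61709286] [-0.03519795  0.05496727  0.00951568] 0.009390132584645064 [-0.4   0.32  0.42  1.65 -0.14  1.2   1.69]
```

View pics/w9.png

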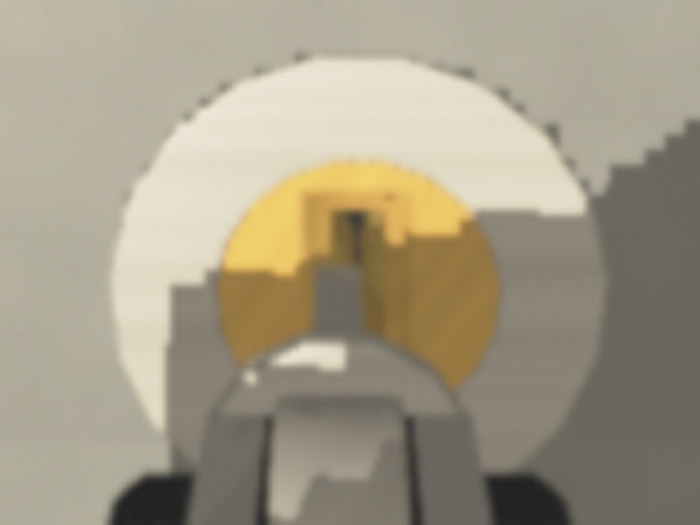

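View pics/s9.png

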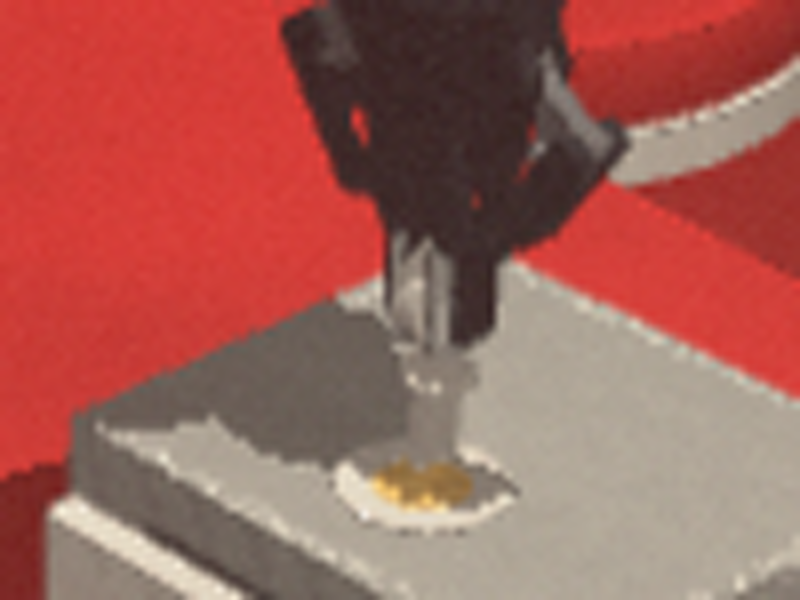

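>>> send_rows(increments=[0.2,-0.2,0,0,0,0,0,0,0,0,0,0,0,0,0,0])

```text
clock: 15.18
eef_pos: [0.6157, 0.0086, 0.1495]
ee_rot: [0.685, 0.729, 0.0, 0.0]
ft_force: [0.6, -0.4, -0.3]
gripper_width: 0.0091
```

Run:
```python
from h import *
from bench import *
s=sense();plan(s,[.6165,.0089,.148],93.55);print(s["clock"],s["ft_force"],s["moment"],s["qd"].round(3))
c=capture("wrist");crop(c,250,200,390,305,5,"w10.png")
Q=R.from_quat(s["ee_rot"]).as_matrix()
for n,X in dict(tipfront=s["eef_pos"]+Q@[0,-.009,.043],collarfront=s["eef_pos"]+Q@[0,-.013,.009],lock=np.array([.6165,.0089,.096]),slotfront=np.array([.6165-.0128,.0089-.0008,.096])).items(): print(n,((proj(c,[X],s)-[250,200])*5).round(0))
```

```text
pos [0.6157 0.0086 0.1495] yaw 93.57 tilt [ 2.e-04  1.e-04 -1.e+00] shift cm [0.03 0.09 0.15] twist 0.0
15.1833 [ 0.62805054 -0.36766056 -0.28978662] [ 0.03434891 -0.04143009  0.00041582] [ 0.001  0.002  0.001  0.     0.001  0.001 -0.001]
tipfront [[330. 263.]]
collarfront [[328. 337.]]
lock [[333. 316.]]
slotfront [[333. 210.]]
```

View pics/w10.png

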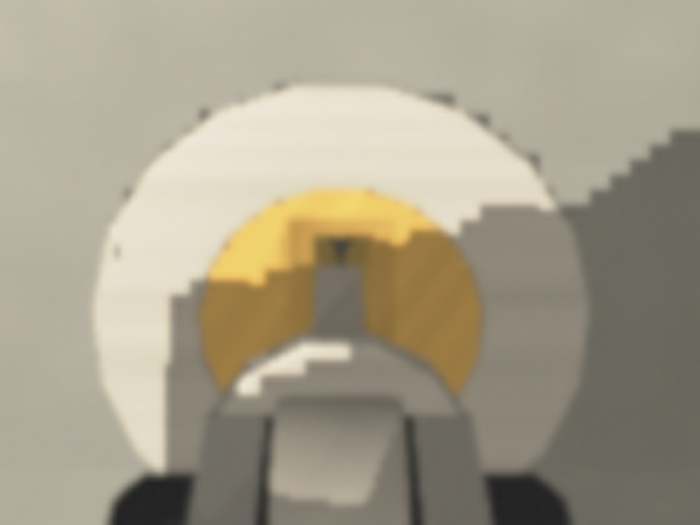

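>>> send_rows(increments=[0.03,0.12,0.4,0,0,0,0.4,0,0,0,0.2,0,0,0,0,0])

```text
clock: 15.57
eef_pos: [0.6163, 0.0088, 0.1383]
ee_rot: [0.685, 0.729, -0.001, -0.001]
ft_force: [-0.8, -0.9, -0.7]
gripper_width: 0.0092
```

>>> send_rows(increments=[0,0,0.2,0,0,0,0.2,0,0,0,0,0])

```text
clock: 15.82
eef_pos: [0.6166, 0.0088, 0.1349]
ee_rot: [0.685, 0.729, -0.0, -0.0]
ft_force: [-0.8, -0.2, -0.9]
gripper_width: 0.0093
```

>>> send_rows(increments=[0,0,0.2,0,0,0,0.2,0,0,0,0,0])

```text
clock: 16.07
eef_pos: [0.6173, 0.0089, 0.1319]
ee_rot: [0.685, 0.729, 0.0, 0.0]
ft_force: [0.4, -0.0, 2.8]
gripper_width: 0.0091
```

Run:
```python
from h import *
from bench import *
s=sense();plan(s,[.617,.0089,.110],93.55);print(s["clock"],s["ft_force"],s["moment"],s["qd"].round(3))
c=capture("wrist");crop(c,250,200,390,305,5,"w11.png")
```

```text
pos [0.6173 0.0089 0.1319] yaw 93.56 tilt [ 1.1e-03  3.0e-04 -1.0e+00] shift cm [-0.   -0.03  2.19] twist 0.0
16.0667 [ 0.38716981 -0.01605132  2.76067482] [0.04764817 0.11870182 0.04568201] [ 0.    -0.001 -0.001 -0.002 -0.001  0.    -0.001]
```

View pics/w11.png

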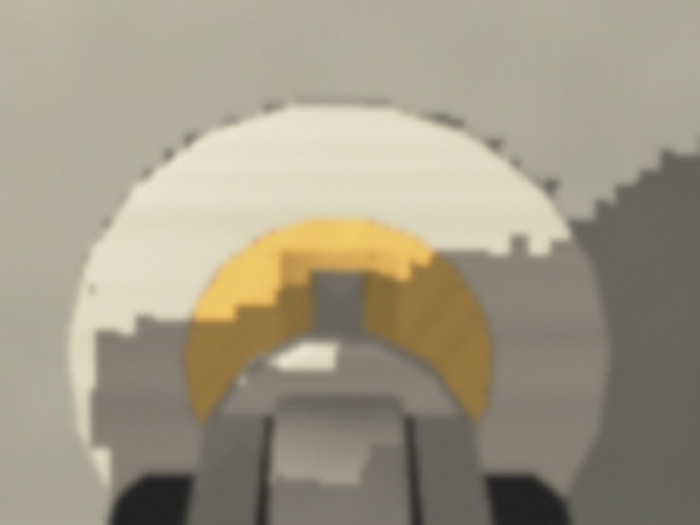

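>>> send_rows(increments=[0,0,0.2,0,0,0,0.2,0,0,0,0,0])

```text
clock: 16.37
eef_pos: [0.6174, 0.0088, 0.1288]
ee_rot: [0.685, 0.729, 0.001, 0.0]
ft_force: [-0.2, 0.8, 3.7]
gripper_width: 0.0088
```

>>> send_rows(increments=[0,0,0.2,0,0,0,0.2,0,0,0,0,0])

```text
clock: 16.62
eef_pos: [0.6173, 0.0089, 0.1234]
ee_rot: [0.685, 0.729, 0.001, 0.0]
ft_force: [0.6, 0.4, 1.0]
gripper_width: 0.0091
```

>>> send_rows(increments=[0,0,0.2,0,0,0,0.2,0,0,0,0,0])

```text
clock: 16.87
eef_pos: [0.6175, 0.0089, 0.1215]
ee_rot: [0.685, 0.729, 0.001, 0.0]
ft_force: [-3.1, 1.1, 9.7]
gripper_width: 0.009
```

>>> send_rows(increments=[0,0,0.2,0,0,0,0.2,0,0,0,0,0])

```text
clock: 17.12
eef_pos: [0.6174, 0.0089, 0.1167]
ee_rot: [0.685, 0.729, 0.001, 0.0]
ft_force: [-0.0, 0.3, 4.3]
gripper_width: 0.0091
```

>>> send_rows(increments=[0,0,0.2,0,0,0,0.2,0,0,0,0,0])

```text
clock: 17.37
eef_pos: [0.6174, 0.0089, 0.1121]
ee_rot: [0.685, 0.729, 0.001, 0.0]
ft_force: [0.3, 0.3, 3.3]
gripper_width: 0.009
```

>>> send_rows(increments=[0,0,0.2,0,0,0,0.2,0,0,0,0,0])

```text
clock: 17.62
eef_pos: [0.6175, 0.0088, 0.11]
ee_rot: [0.685, 0.729, 0.001, 0.0]
ft_force: [-5.5, -0.1, 16.4]
gripper_width: 0.0091
```

>>> send_rows(increments=[0,0,0.2,0,0,0,0.1,0,0,0,0,0,0,0,0,0])

```text
clock: 17.95
eef_pos: [0.6177, 0.0088, 0.1099]
ee_rot: [0.685, 0.729, 0.002, 0.0]
ft_force: [-10.7, 0.1, 29.4]
gripper_width: 0.009
```

Run:
```python
from h import *
from bench import *
s=sense();plan(s,[.617,.0089,.110],93.55);print(s["clock"],s["ft_force"],s["moment"],s["gripper_width"],s["joint_positions"])
c=capture("wrist");crop(c,250,200,390,305,5,"w12.png")
d=capture("side");crop(d,300,170,400,245,8,"s12.png")
```

```text
pos [0.6177 0.0088 0.1099] yaw 93.56 tilt [ 0.0023  0.002  -1.    ] shift cm [ 0.01 -0.07 -0.01] twist 0.0
17.95 [-10.69172005   0.13016097  29.43482078] [0.03677496 2.52293475 0.01796663] 0.009000258190175041 [-0.39808893  0.35124925  0.41666532  1.69607863 -0.15715027  1.12469094
  1.6965631 ]
```

View pics/w12.png

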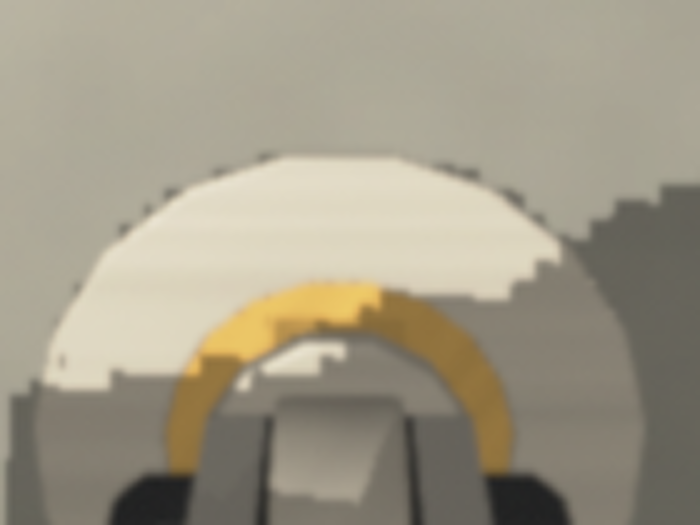

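View pics/s12.png

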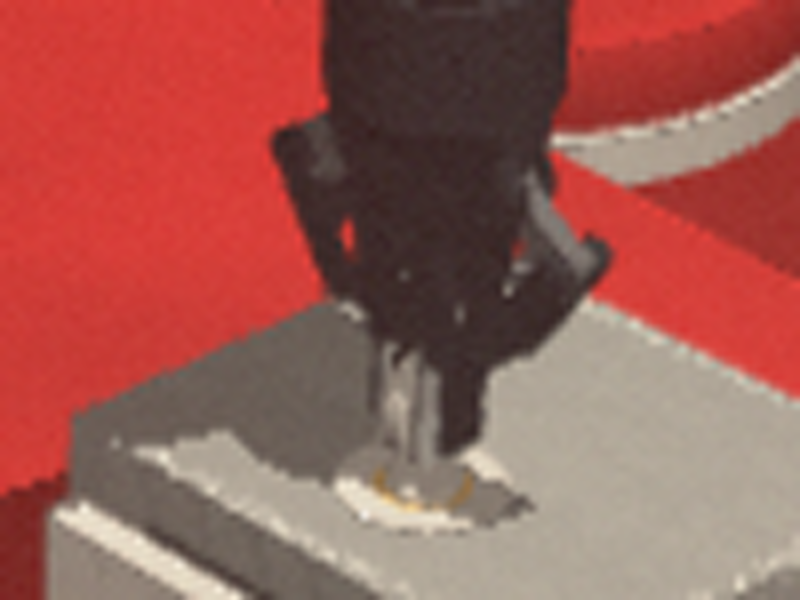

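>>> send_rows(increments=[0,0,-0.3,0,0,0,-0.2,0,0,0,0,0], force=100)

```text
clock: 18.3
eef_pos: [0.6174, 0.0088, 0.1102]
ee_rot: [0.685, 0.729, 0.001, 0.0]
ft_force: [-1.0, -0.2, 8.6]
gripper_width: 0.009
```

>>> send_rows(increments=[0,0,0,0.08,0,0,0,0.08,0,0,0,0.08,0,0,0,0.08,0,0,0,0.08,0,0,0,0])

```text
clock: 18.8
eef_pos: [0.6174, 0.0088, 0.1101]
ee_rot: [0.817, 0.577, 0.0, 0.0]
ft_force: [-1.6, 0.2, 9.1]
gripper_width: 0.0088
```

Run:
```python
from h import *
from bench import *
s=sense();plan(s,[.617,.0089,.110],3.55);print(s["clock"],s["ft_force"],s["moment"],s["gripper_width"])
```

```text
pos [0.6174 0.0088 0.1101] yaw 70.46 tilt [ 0.0011 -0.     -1.    ] shift cm [-0.01 -0.04  0.01] twist 1.168
18.8 [-1.56486306  0.24948858  9.06948907] [-0.0108346   0.26770201  0.02511373] 0.008758669079378138
```

>>> send_rows(increments=[0,0,0,0.1,0,0,0,0.1,0,0,0,0.1,0,0,0,0.1,0,0,0,0.1,0,0,0,0.1,0,0,0,0.1,0,0,0,0.1,0,0,0,0.1,0,0,0,0.1,0,0,0,0.1,0,0,0,0])

```text
clock: 19.8
eef_pos: [0.6174, 0.0088, 0.1102]
ee_rot: [0.998, 0.065, 0.0, 0.0]
ft_force: [-1.2, -0.0, 8.5]
gripper_width: 0.0085
```

Run:
```python
from h import *
from bench import *
s=sense();plan(s,[.617,.0089,.110],3.55);print(s["clock"],s["ft_force"],s["moment"],s["gripper_width"],s["joint_positions"].round(2))
c=capture("wrist");cv2.imwrite("pics/w13.png",c["image"][:,:,::-1])
```

```text
pos [0.6174 0.0088 0.1102] yaw 7.4 tilt [ 1.e-03 -1.e-04 -1.e+00] shift cm [-0.04 -0.01  0.02] twist 0.067
19.8 [-1.18613282 -0.03434135  8.53262095] [-0.01477572  0.31786812  0.13613141] 0.008459886116790313 [-0.6   0.39  0.68  1.7  -0.27  1.14  0.28]
```

View pics/w13.png

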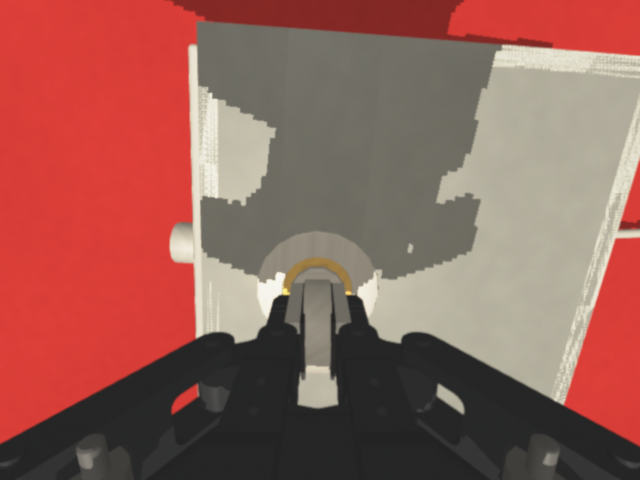

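>>> send_rows(increments=[0,0,0,0.04,0,0,0,0.04,0,0,0,0.03,0,0,0,0])

```text
clock: 20.18
eef_pos: [0.6174, 0.0088, 0.1102]
ee_rot: [1.0, 0.011, 0.001, 0.0]
ft_force: [-0.5, -0.3, 9.1]
gripper_width: 0.0089
```

Run:
```python
from h import *
from bench import *
s=sense();plan(s,[.617,.0089,.110],3.55);print(s["clock"],s["ft_force"],s["moment"],s["gripper_width"])
```

```text
pos [0.6174 0.0088 0.1102] yaw 1.26 tilt [ 0.001 -0.    -1.   ] shift cm [-0.04 -0.01  0.02] twist -0.04
20.1833 [-0.47443208 -0.30706906  9.11655435] [0.05911295 0.36063279 0.11767358] 0.00889681670420479
```

>>> send_rows(increments=[0,0,0,0.02,0,0,0,0.02,0,0,0,0])

```text
clock: 20.43
eef_pos: [0.6174, 0.0088, 0.1102]
ee_rot: [1.0, -0.009, 0.001, -0.0]
ft_force: [-0.5, 0.8, 9.0]
gripper_width: 0.0084
```

Run:
```python
from h import *
from bench import *
s=sense();plan(s,[.617,.0089,.110],3.55);print(s["clock"],s["ft_force"],s["moment"],s["gripper_width"])
```

```text
pos [0.6174 0.0088 0.1102] yaw -1.0 tilt [ 0.001  0.    -1.   ] shift cm [-0.04 -0.01  0.02] twist -0.079
20.4333 [-0.46662169  0.80223775  9.02815464] [0.04559333 0.35726215 0.13223167] 0.008398366514104635
```

>>> send_rows(increments=[0,0,0,0.02,0,0,0,0.02,0,0,0,0,0,0,0,0])

```text
clock: 20.77
eef_pos: [0.6175, 0.0088, 0.1102]
ee_rot: [1.0, -0.028, 0.001, -0.0]
ft_force: [-3.0, -0.1, 9.4]
gripper_width: 0.0088
```

Run:
```python
from h import *
from bench import *
s=sense();plan(s,[.617,.0089,.110],3.55);print(s["clock"],s["ft_force"],s["moment"],s["gripper_width"])
```

```text
pos [0.6175 0.0088 0.1102] yaw -3.25 tilt [ 0.0011  0.     -1.    ] shift cm [-0.05 -0.01  0.02] twist -0.119
20.7667 [-3.04169816 -0.14363658  9.41429957] [-0.01122513  0.26021061  0.10033342] 0.008781403234899916
```

>>> send_rows(increments=[0,0,0,0.02,0,0,0,0.02,0,0,0,0,0,0,0,0])

```text
clock: 21.1
eef_pos: [0.6174, 0.0088, 0.1102]
ee_rot: [0.999, -0.048, 0.001, -0.0]
ft_force: [-1.4, 0.3, 9.2]
gripper_width: 0.0089
```

Run:
```python
from h import *
from bench import *
s=sense();plan(s,[.617,.0089,.110],3.55);print(s["clock"],s["ft_force"],s["moment"],s["gripper_width"])
```

```text
pos [0.6174 0.0088 0.1102] yaw -5.54 tilt [ 0.001  0.    -1.   ] shift cm [-0.04 -0.01  0.02] twist -0.159
21.1 [-1.41364789  0.3127305   9.16041382] [0.04286052 0.37444686 0.10823745] 0.008939632378069846
```

>>> send_rows(increments=[0,0,0,0.02,0,0,0,0.02,0,0,0,0,0,0,0,0])

```text
clock: 21.43
eef_pos: [0.6174, 0.0088, 0.1102]
ee_rot: [0.998, -0.068, 0.001, -0.0]
ft_force: [-1.6, 0.5, 9.1]
gripper_width: 0.0089
```

Run:
```python
from h import *
from bench import *
s=sense();plan(s,[.617,.0089,.110],3.55);print(s["clock"],s["ft_force"],s["moment"],s["gripper_width"])
c=capture("wrist");crop(c,250,200,390,305,5,"w14.png")
```

```text
pos [0.6174 0.0088 0.1102] yaw -7.82 tilt [ 0.0011 -0.     -1.    ] shift cm [-0.05 -0.    0.02] twist -0.198
21.4333 [-1.56435613  0.49212538  9.11102024] [0.00495256 0.33751651 0.12516067] 0.008864537930796756
```

View pics/w14.png

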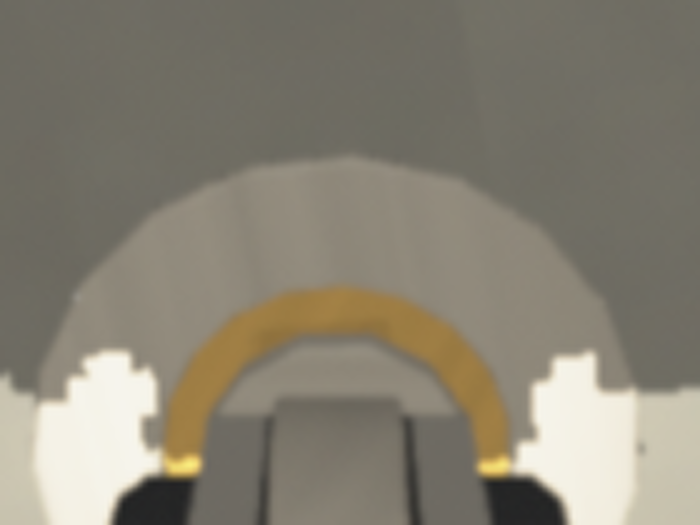

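>>> send_rows(increments=[0,0,0,0.02,0,0,0,0.02,0,0,0,0,0,0,0,0])

```text
clock: 21.82
eef_pos: [0.6175, 0.0088, 0.1102]
ee_rot: [0.996, -0.088, 0.001, 0.0]
ft_force: [-1.4, -0.0, 9.1]
gripper_width: 0.0086
```

Run:
```python
from h import *
from bench import *
for i in range(3):
    s=sense();c=capture("wrist")
    print(s["clock"],s["ft_force"],s["moment"],s["gripper_width"])
plan(s,[.617,.0089,.110],3.55)
cv2.imwrite("pics/w15.png",cv2.resize(np.ascontiguousarray(c["image"][245:300,280:360,::-1]),None,fx=10,fy=10,interpolation=cv2.INTER_CUBIC))
```

```text
21.8167 [-1.37903289e+00 -4.18985681e-03  9.10176476e+00] [0.00866374 0.35036722 0.42972155] 0.00859520184156707
21.8667 [-2.34885153 -0.641135    8.62679285] [0.05153146 0.34208435 0.42748192] 0.008764913911945078
21.9167 [-1.38100486  0.46453274  8.80643057] [-0.05934518  0.3031225   0.40028866] 0.008653058427844218
pos [0.6175 0.0088 0.1102] yaw -10.05 tilt [ 1.1e-03 -3.0e-04 -1.0e+00] shift cm [-0.05 -0.    0.02] twist -0.237
```

View pics/w15.png

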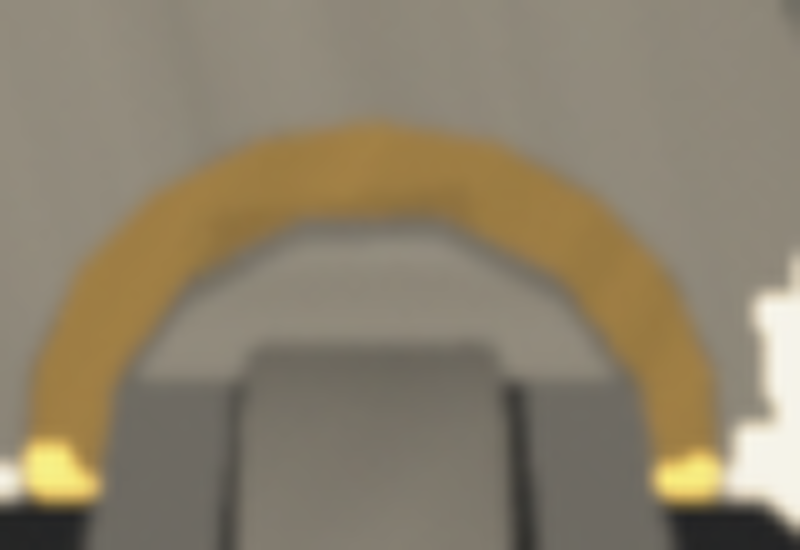

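>>> send_rows(increments=[0,0,0,-0.035,0,0,0,-0.035,0,0,0,0,0,0,0,0,0,0,0,0])

```text
clock: 22.38
eef_pos: [0.6174, 0.0088, 0.1101]
ee_rot: [0.999, -0.053, 0.0, -0.0]
ft_force: [-1.4, 1.0, 8.6]
gripper_width: 0.0089
```

Run:
```python
from h import *
from bench import *
s=sense();print(s["clock"],s["ft_force"],s["moment"],s["gripper_width"],s["qd"].round(3))
plan(s,[.617,.0089,.110],3.55)
c=capture("wrist");d=capture("side");e=capture("top");cv2.imwrite("pics/s16.png",d["image"][:,:,::-1]);cv2.imwrite("pics/t16.png",e["image"][:,:,::-1]);cv2.imwrite("pics/w16.png",c["image"][:,:,::-1])
```

```text
22.3833 [-1.43887147  0.96533697  8.583414  ] [0.00885076 0.31171388 0.13896426] 0.008928130850216643 [-0.    -0.     0.    -0.    -0.001  0.     0.001]
pos [0.6174 0.0088 0.1101] yaw -6.11 tilt [ 1.e-03  1.e-04 -1.e+00] shift cm [-0.04 -0.    0.01] twist -0.169
```

View pics/s16.png

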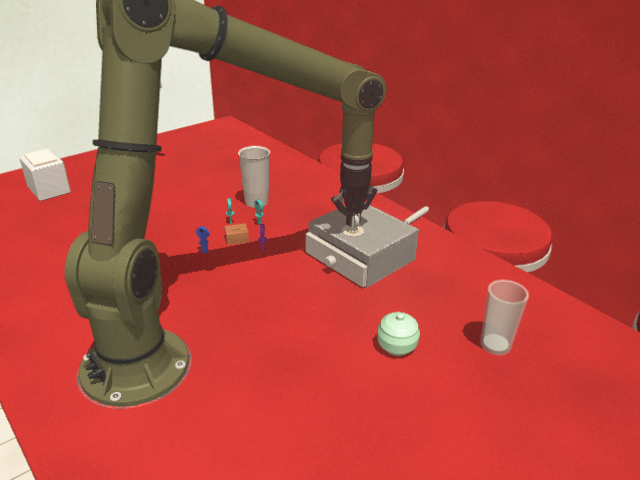

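View pics/t16.png

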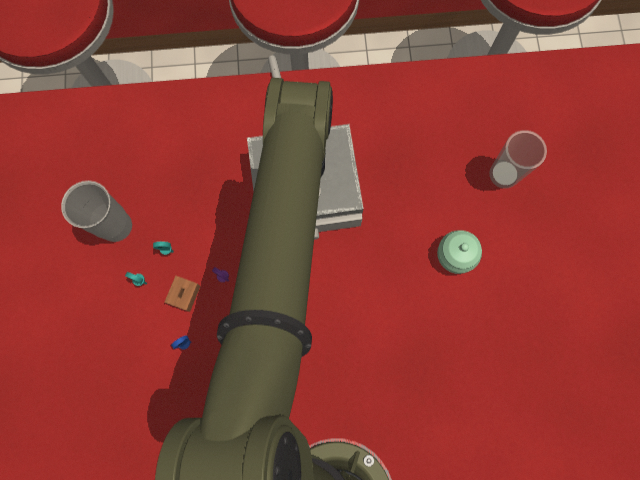

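View pics/w16.png

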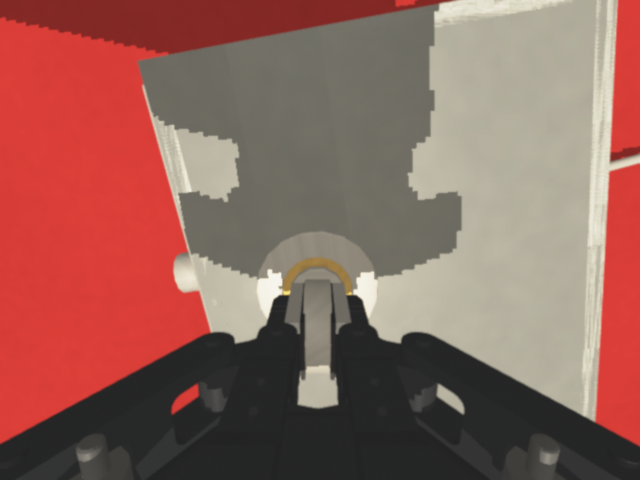

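```bash
python3 -c "
from bench import *
print(finish_job());s=sense();print(s['clock'],s['moment'],s['ft_force'])"
```

```text
the job is handed in; nothing more can be done
None
the job is handed in; nothing more can be done
```

The job is handed in at about 22.5 s of the 72 s allowed. The drawer is home, and the gripper is still holding the key turned in the lock.

- **Drawer:** I pushed it by its knob through the catch to a hard stop, where another 2 mm of push moved it only 0.1 mm. The later pictures show it still home.
- **Key:** I took the steel key from the wooden stand, not the blue, purple or turquoise look-alikes. It passed both pin pairs, and the collar is seated on the plug: it stopped hard at a TCP height of 110 mm, where I had expected about 109 mm.
- **Turn:** I turned the key clockwise until the plug met its end stop, when the moment jumped from about 0.12 to 0.43 Nm. I then backed off about 0.07 rad. The gripper holds the key about 1.74 rad from where it went in. The plug itself I can only estimate, at about 1.59 to 1.63 rad, because the key has play in the slot.
- **Last readings:** moment was 0.14 Nm, with 8.6 N of push down on the key and a grip setting of 100 N.
- **Bystanders:** the sugar bowl, cup, tumbler and look-alikes show no visible shift in the final pictures.

No check failed. The side camera placed the lock 3 mm off from the other measurements, so I aligned with the top and wrist views. The force reading was always well below the limits.

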